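Lock a hammer-head stud into the bench strut

ROBOT

A 6-joint arm with a two-finger parallel gripper is mounted at the origin on the work surface. World frame = base frame: x ahead of the robot, y to its left, z up, the work surface at z = 0. Lengths are in mm, angles in rad, forces in N, time in s.
With the tool pointing down it reaches from about 300 to 825 mm from the base axis. Payload 5.4 kg.
Tool frame: the origin (TCP) lies midway between the tips of the shut fingers; the grasp point (between the pads) lies robot.pinch_z behind it (robot.pinch_z is the distance from the TCP to the grasp point, in mm); z points along the fingers, y is the direction in which the jaws open and shut (so a half turn about z gives the same grasp; the last joint's range is limited). The gripper opens to 92 mm and grips with 3 to 60 N. Pads are 20 mm wide; open, the fingers measure 128 mm over their backs; the gripper's body (75 mm by 189 mm) begins 69 mm behind the grasp point.
Start: joints at [1.037, 0.158, 1.597, -0, 1.386, -0.21], TCP at [182.958, 545.099, 214.601] pointing down, gripper open.
Joint ranges: [-2.91, 2.91], [-0.94, 2.29], [0.18, 2.7], [-1.29, 4.43], [0.17, 2.64], [-3, 3]. Speed limits (rad/s): [2.57, 2.57, 3.14, 3.14, 3.14, 3.14].

INTERFACE

Orientations are given as [roll, pitch, yaw] about the fixed x, y, z axes, in that order (R = Rz(yaw) Ry(pitch) Rx(roll)).
In Python, from plant import robot, imaging, ticket gives the robot as it stands. The module is installed in compiled form; this text tells all that it offers.
- The arm moves only by the tool send_rows, never from a script. Its argument "steps" is one flat list of numbers, 7 for each row, row after row: the shift along the tool's x, y, z in mm, then the turn, a rotation vector about the tool's x, y, z in degrees, then the gripper's target within -1 to 1 (shut at 1, half-way at 0, fully open at -1). A call has 1 to 5 rows; each row shifts and turns the pose as measured when the row begins, along the tool's axes as they then stand; what a row does not reach is not made up. A row lasts 1/12 s, in which the tool goes at most 41.7 mm and 7.16 degrees, less where a joint would pass 70% of its speed; a pose out of reach is approached as far as the arm can. A call with a gripper value outside its range is refused whole. The fingers move at their own pace and stop on an object; "grip_force" is the grip in N (left out, the last holds). Time passes only in rows, so rows that do not move let the fingers close. It gives the time, the measured TCP pose, the force and the opening at its end, in the units of the state.
- robot.state(): the state, without advancing time (a new reading comes with each control period).
- imaging.grab_frame(name): name is "side" or "top"; returns a dict with "pixels" (480x640x3 uint8, blue, green, red), "depth" (480x640 float32, mm along the optical axis (not along the pixel's ray), 0 where there is no reading), "fx", "fy", "cx", "cy" (pixels), "D" ([k1, k2, p1, p2, k3] as OpenCV has them; the pictures are not rectified), "rvec" (rotation vector, rad) and "tvec" (3), from world to camera coordinates, as OpenCV has them. Camera axes: x right, y down, z forward; pixel columns grow to the right and rows downward; lengths in mm; the calibration is good to about 2 mm. A picture is of the moment at which its call begins.
- ticket.hand_in(): hands the job in, once; it reports no verdict.
The state is a dict: "time": time; "qpos": joint angles; "joint_vel": joint speeds; "tau": joint torques, N m; "ee_pos": TCP position; "eef_rot": TCP orientation; "ft_force": force on the tool from outside, world axes, zero at the start; "moment": the same for the moment, N m; "width": finger opening in mm.
Only numpy, scipy, OpenCV 4.12 (cv2) and the standard library are available. Lean on these libraries where they do the work, as an engineer would, in place of code of your own. Each camera call takes 0.05 s, during which the arm holds its last target. There are 200 camera calls.

TASK

Fit the hammer-head stud (the one with the flat bar handle) into the slotted strut on the bench, near the middle of the open stretch of slot: find the slot by feel with its head lengthwise, lower the head through it, press it down gently against the sprung strip inside, turn it a quarter turn clockwise (seen from above) to its stop so that the head lies across under both lips, then let go and leave it standing upright, held by the spring. Do not force it (keep well below 30 N on the strut), and leave the other things on the bench where they are.

Things in the scene. Friction and masses are not known exactly. Their poses are not given: they have to be found in the camera images.
- stud_grip (a point): Centre of the flat handle of the loose steel stud (63 mm tall, 0.11 to 0.20 kg, standing on its head on the bench), 50 mm above the underside of the head; z up along the shank. Handle: dark bar 44 long (x) by 12 thick (y) by 26 tall, to be gripped across its 12 mm. A round shank of 12 mm joins it to the head.
- stud_foot (a point): Centre of the underside of the stud's head. Head: steel, 36 long (x, same direction as the handle) by 20 wide (y) by 8 mm thick. Two opposite corners are cut round: inside the strut it turns only clockwise seen from above, and the side walls stop it at about a quarter turn (92 to 99 degrees).
- slot_mid (a point): Nominal middle of the slot's mouth, 49 mm above the bench, fixed to the two fixed feet under the strut, not to the strut; x along the slot, y across it, z up. The strut is clamped (it does not move) in the feet's slotted holes and on packing: the true slot lies up to 6 mm to either side (y) and 0 to 8 mm higher (z) than this point, different each time, parallel to x.
- feet: The fixed feet and strut; origin on the bench below slot_mid, same axes. Strut: steel, 300 long, 41 wide, 41 tall; slot 22 mm wide between two lips 6 mm thick; space under them 38 wide. The open slot reaches 95 mm either way from the middle; beyond it a fitted washer and nut stand 14 mm above the strut's top. In it lies a sprung strip: see stud_shank.
- stud_shank (a point): Middle of the stud's shank, 23 mm above the head's underside. Handle centre above the TRUE mouth: 50 mm = head on the lips, not entered; 40 = on the free sprung strip inside; under 36 = below the lips, can turn; 33 = strip at its hard stop. The strip pushes up with about 4 N at first, 1 N more per mm, 11 N fully down. Turned and let go, the stud springs up to 36.
- knob_screw: Bystander, not to be used: loose screw with a round black knob 38 mm in diameter and a round foot, 56 mm tall. Origin: centre of its underside.
- pine_block: Bystander: loose pine block 90 x 45 x 30 mm. Origin: centre of its underside.
- screw_jar: Bystander: closed clear jar, 60 mm in diameter, 80 mm tall. Origin: centre of its underside.

How it is judged (in metres and radians):
On the way:
1. the head has entered the slot lengthwise (handle centre less than 49 mm above slot_mid, within 20 degrees of the slot) (z of stud_grip in the frame of slot_mid between 0.025 and 0.049 m and y of stud_grip in the frame of slot_mid between -0.01 and 0.01 m and angle between the x axis of stud_grip and the x axis of slot_mid, either way round below 0.35 rad), for 0.05 s.
At the end, for the whole second after the job is handed in: The stud stands upright (within 6 degrees) in the strut, within 45 mm of slot_mid along the slot and 10 mm across it, its head across the slot (within 12 degrees) under both lips, so that the handle's centre is 33.5 to 46 mm above slot_mid (36 above the true mouth), at rest and let go (angle between the x axis of stud_grip and the y axis of slot_mid, either way round below 0.21 rad and z of stud_grip in the frame of slot_mid between 0.0335 and 0.046 m and y of stud_grip in the frame of slot_mid between -0.01 and 0.01 m and x of stud_grip in the frame of slot_mid between -0.045 and 0.045 m and angle between stud_grip's own z axis and vertical below 0.1 rad and linear speed of stud below 0.02 m/s); the robot touches nothing.
It fails at once if the stud is forced: more than 30 N between the stud and the strut with its strip (contact force between stud and feet above 30 N).
It fails at once if the robot presses on the strut with more than 15 N (contact force between any of the fingers, the arm and feet above 15 N).
It fails at once if a bystander (knob screw, pine block or jar) is shifted by more than 30 mm (distance of any of knob_screw, pine_block, screw_jar from where it was at the start of the episode above 0.03 m).
It also fails if it takes over 72 s, if anything falls off the work surface, if the arm or the gripper's body presses on something with over 40 N, if the wrist force passes 120 N, or if a joint passes its speed limit or range.

## Working session

There is one attempt and no reset: what is moved stays moved. The work goes in short steps, Python scripts to look and compute and a tool call to move; the robot and the scene stay as the last step left them, time stands still between calls to the robot, and variables do not carry over. Pictures are saved under pics/ and viewed, about 8 in all and at most 12, crops included, and the job is handed in when it is done.

Besides the shell and the picture viewer there is one more tool, called after "Call:" as name(argument=value, ...) on one line, values as JSON. send_rows: Moves the arm, as the interface text tells. Its arguments: {"type":"object","properties":{"steps":{"type":"array"},"grip_force":{"type":"number"}},"required":["steps"]}

```bash
mkdir -p pics; cat > h.py <<'E'
import numpy as np,cv2
from plant import robot,imaging,ticket
def grab(n):
    f=imaging.grab_frame(n); f['K']=np.array([[f['fx'],0,f['cx']],[0,f['fy'],f['cy']],[0,0,1.]]); f['R']=cv2.Rodrigues(np.array(f['rvec'],float))[0]; f['t']=np.array(f['tvec'],float).reshape(3); f['Dd']=np.array(f['D'],float); return f
def ray(f,uv):
    p=cv2.undistortPoints(np.array(uv,float).reshape(-1,1,2),f['K'],f['Dd']).reshape(-1,2)
    return -f['R'].T@f['t'], np.c_[p,np.ones(len(p))]
def onplane(f,uv,z):
    c,p=ray(f,uv); d=p@f['R']; return c+d*((z-c[2])/d[:,2])[:,None]
def cloud(f):
    v,u=np.mgrid[:480,:640]; c,p=ray(f,np.stack([u,v],-1).reshape(-1,2).astype(float))
    return ((p*f['depth'].reshape(-1,1)-f['t'])@f['R']).reshape(480,640,3)
E
python3 - <<'E'
from h import *
import pickle
print(robot.state(),robot.pinch_z)
for n in('top','side'):
    f=grab(n); cv2.imwrite(f'pics/{n}0.png',f['pixels']); pickle.dump(f,open(n+'0.pkl','wb')); print(n,-f['R'].T@f['t'],f['R'][2],f['fx'],(f['depth']>0).mean())
E
```

```text
{'time': 0.0, 'qpos': array([ 1.03687288e+00,  1.59058420e-01,  1.59820881e+00, -1.27224349e-05,
        1.38622518e+00, -2.10128829e-01]), 'joint_vel': array([ 0.00095905, -0.00056114, -0.0001107 ,  0.00041209, -0.0002478 ,
       -0.00093747]), 'tau': array([ 1.44676069e-03, -3.85558784e+01, -3.22114921e+01,  7.04074278e-02,
        3.76890565e-02, -1.51739418e-04]), 'ee_pos': array([182.65802476, 544.55324512, 213.6254094 ]), 'eef_rot': array([-3.13973208e+00, -3.84034231e-04,  2.81780003e+00]), 'ft_force': array([ 0.0878458 ,  0.09528773, -0.34680243]), 'moment': array([ 0.00544548, -0.02755937,  0.00809683]), 'width': 92.0304506132122} 18.700000000000003
top [548.01260784 -26.38900705 910.10681209] [ 0.07521131  0.009865   -0.99711882] 513.9275909548198 0.9959505208333334
side [253.19893375 678.94307296 837.72400721] [ 0.33574799 -0.63335622 -0.69723252] 548.29867333894 0.995693359375
```

View pics/top0.png

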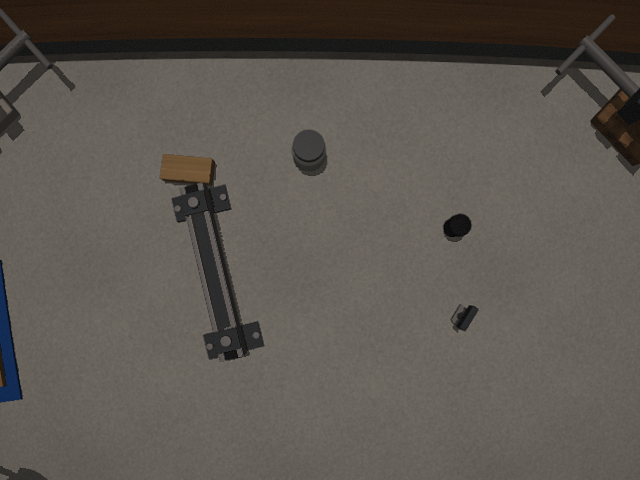

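View pics/side0.png

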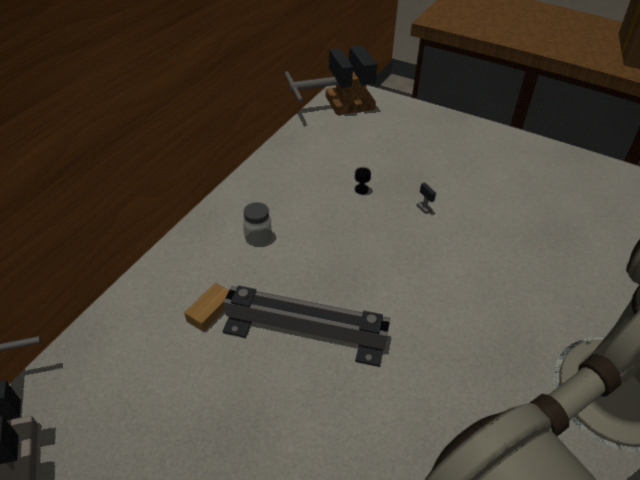

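The top view shows the stud at (464,316), its handle running up-right, with the knob at (457,226). The strut runs from (193,190) to (235,355) and its slot is the dark band between the washers at (193,202) and (226,341). The side view shows the same things: stud at (427,195), strut from (240,300) to (375,330).

```bash
python3 - <<'E'
from h import *
import pickle
for n,rs,rt in(('top',(150,180,280,370),(440,300,490,340)),('side',(215,280,400,370),(410,178,440,218))):
    f=pickle.load(open(n+'0.pkl','rb')); P=cloud(f); g=f['pixels'].max(2)
    x0,y0,x1,y1=rt; Q=P[y0:y1,x0:x1].reshape(-1,3); G=g[y0:y1,x0:x1].ravel()
    m=Q[:,2]>15; print(n,'stud z hist',np.histogram(Q[:,2],[-20,-5,5,15,25,35,45,55,60,65,75])[0])
    m=(Q[:,2]>50); print('dark',G[m].mean(), m.sum()); r=cv2.minAreaRect(Q[m][:,:2].astype(np.float32)); print(r, Q[m].mean(0), np.median(Q[m],0), np.percentile(Q[m][:,2],[10,50,90]))
    x0,y0,x1,y1=rs; Q=P[y0:y1,x0:x1].reshape(-1,3); G=g[y0:y1,x0:x1].ravel()
    print('strut hist',list(zip(range(0,80,3),np.histogram(Q[:,2],range(0,81,3))[0])))
    m=(Q[:,2]>40)&(Q[:,2]<62); r=cv2.minAreaRect(Q[m][:,:2].astype(np.float32)); print(r)
    for a,b in((43,48),(48,52),(52,56),(56,60),(60,75)):
        k=(Q[:,2]>a)&(Q[:,2]<b)
        if k.sum()>20: print(a,b,k.sum(),cv2.minAreaRect(Q[k][:,:2].astype(np.float32)))
    cr=f['pixels'][y0:y1,x0:x1]; cv2.imwrite(f'pics/s_{n}.png',cv2.convertScaleAbs(cv2.resize(cr,None,fx=4 if n=='side' else 3,fy=4 if n=='side' else 3,interpolation=3),alpha=2))
a=cv2.imread('pics/s_top.png');b=cv2.imread('pics/s_side.png');b=cv2.resize(b,(410,200));c=np.zeros((570,800,3),np.uint8);c[:,:390]=a;c[:200,390:]=b
f=pickle.load(open('top0.pkl','rb'));c[220:470,400:750]=cv2.convertScaleAbs(cv2.resize(f['pixels'][295:345,430:500],(350,250),interpolation=3),alpha=2)
cv2.imwrite('pics/c1.png',c)
E
```

```text
top stud z hist [   6 1553  104   10    9   33   52   40  172    8]
dark 40.7 260
((522.20556640625, -163.2368927001953), (274.8724060058594, 44.92826843261719), 70.03749084472656) [ 482.50801313 -268.83664709  103.10226878] [ 480.41340279 -281.09130182   61.71212118] [54.92280663 61.71212118 64.45688124]
strut hist [(0, np.int64(5318)), (3, np.int64(471)), (6, np.int64(811)), (9, np.int64(195)), (12, np.int64(95)), (15, np.int64(144)), (18, np.int64(186)), (21, np.int64(72)), (24, np.int64(72)), (27, np.int64(82)), (30, np.int64(63)), (33, np.int64(50)), (36, np.int64(59)), (39, np.int64(57)), (42, np.int64(344)), (45, np.int64(916)), (48, np.int64(174)), (51, np.int64(260)), (54, np.int64(1217)), (57, np.int64(513)), (60, np.int64(597)), (63, np.int64(231)), (66, np.int64(59)), (69, np.int64(110)), (72, np.int64(21)), (75, np.int64(0))]
((551.4378051757812, 147.63839721679688), (301.051025390625, 42.68584442138672), 14.92464828491211)
43 48 1222 ((551.3968505859375, 142.07200622558594), (294.9069519042969, 31.920162200927734), 14.94720458984375)
48 52 214 ((553.99560546875, 145.086
[... 1226 characters left out ...]
3)), (72, np.int64(57)), (75, np.int64(1))]
((554.4596557617188, 147.17227172851562), (300.1583557128906, 46.7696647644043), 15.237564086914062)
43 48 562 ((553.4725341796875, 149.26443481445312), (299.699951171875, 42.01359558105469), 14.732937812805176)
48 52 583 ((553.8944091796875, 151.58438110351562), (296.76959228515625, 36.95841979980469), 15.190244674682617)
52 56 403 ((554.7708740234375, 147.2429962158203), (299.5105895996094, 46.747802734375), 15.28445816040039)
56 60 1236 ((554.228271484375, 147.58204650878906), (299.8960876464844, 44.75698471069336), 14.855012893676758)
60 75 883 ((552.3668212890625, 147.49012756347656), (294.7413330078125, 43.58378982543945), 15.118196487426758)
```

View pics/c1.png

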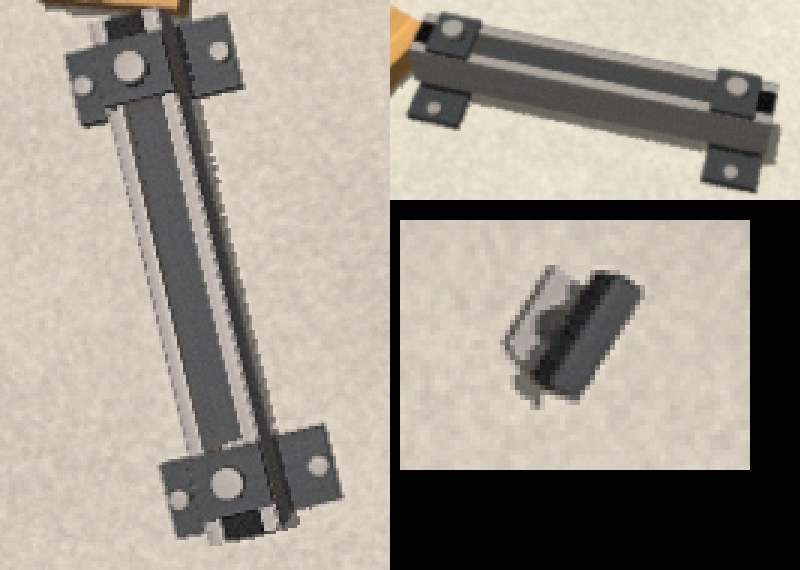

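The crop shows the strut and its slot clearly between the two washer plates. The stud's handle runs from lower-left to upper-right, and the head's edge shows to its left.

```bash
python3 - <<'E'
from h import *
import pickle
for n,rs,rt in(('top',(150,180,280,370),(440,300,490,340)),('side',(215,280,400,370),(410,178,440,218))):
    f=pickle.load(open(n+'0.pkl','rb')); P=cloud(f)
    x0,y0,x1,y1=rt; Q=P[y0:y1,x0:x1].reshape(-1,3)
    for a,b in((58,70),(30,58)):
        m=(Q[:,2]>a)&(Q[:,2]<b); print(n,a,m.sum(),cv2.minAreaRect(Q[m][:,:2].astype(np.float32)),Q[m].mean(0))
    # slot centre: strip (z 43-49) & lips(z54-60) in strut frame
    x0,y0,x1,y1=rs; Q=P[y0:y1,x0:x1].reshape(-1,3); th=np.radians(14.9); e=np.array([np.cos(th),np.sin(th)]); d=Q[:,:2]-[552.5,147.5]; X=d@e; Y=d@[-e[1],e[0]]
    k=(abs(X)<85)&(Q[:,2]>52)&(Q[:,2]<62)&(abs(Y)<30)
    print('lips z',np.median(Q[k][:,2]),'Yrange',np.percentile(Y[k],[1,99]),'hist',np.histogram(Y[k],range(-27,28,3))[0], 'X slope',[np.round(np.percentile(Y[k&(abs(X-c)<25)],[2,98]),1) for c in(-60,0,60)])
    k=(Q[:,2]>63)&(abs(Y)<25); print('washer X',np.sort(X[k&(X<0)])[-8:],np.sort(X[k&(X>0)])[:8])
    # rays: washer-bolt etc skipped
E
```

```text
top 58 204 ((478.77642822265625, -283.1336669921875), (13.515088081359863, 44.13084030151367), 58.68519973754883) [ 479.24161004 -282.61493047   61.99636353]
top 30 107 ((478.8874206542969, -282.5084228515625), (14.51912784576416, 44.31172180175781), 60.701759338378906) [ 479.78952768 -277.14745731   47.34993713]
lips z 55.88159254238687 Yrange [-20.38147219  21.20114159] hist [  0   0 167 187 177  73   0   0   0   0   0   0  58 189 187 178  20   0] X slope [array([-20.1,  20.9]), array([-20.3,  20.8]), array([-20.3,  21.1])]
washer X [-102.44748689 -102.21333294 -101.94084147 -101.86472667 -101.67713036
 -101.49523898 -101.14602504 -100.87397539] [ 99.67165694  99.67775035  99.74274503 100.90180377 100.90530784
 102.14209518 102.25636443 102.63071943]
side 58 92 ((482.21392822265625, -283.011962890625), (17.46599578857422, 46.573333740234375), 52.46621322631836) [ 480.50611275 -280.50836618   62.76152927]
side 30 120 ((481.5640869140625, -281.658447265625), (14.387466430664062, 44.92682647705078), 60.235328674316406) [ 480.55568833 -277.18858943   47.39286087]
lips z 57.637329356840155 Yrange [-22.12979392  21.32562676] hist [  1  30 112 116 197  89   2   2   0   0   0   3  61 130 137 232  25   0] X slope [array([-21.3,  21. ]), array([-21.2,  20.6]), array([-21. ,  21.1])]
washer X [-99.06276189 -98.89789617 -98.76751315 -98.68334279 -98.60042079
 -98.49815858 -98.3139183  -97.92534642] [ 85.21331495 100.39137506 100.75924911 101.14128601 101.55965438
 101.93212929 102.02333403 102.31822108]
```

Call:
send_rows(steps=[-25.5,-32.5,0,0,0,0,-1,-25.5,-32.5,0,0,0,0,-1,-25.5,-32.5,0,0,0,0,-1,-25.5,-32.5,0,0,0,0,-1,-25.5,-32.5,0,0,0,0,-1])

```text
time: 0.52
ee_pos: [249.5, 349.4, 208.8]
eef_rot: [-3.134, -0.004, 2.829]
ft_force: [1.1, -0.4, -0.1]
width: 92.2
```

Call:
send_rows(steps=[-25.5,-32.5,0,0,0,0,-1,-25.5,-32.5,0,0,0,0,-1,-25.5,-32.5,0,0,0,0,-1,-25.5,-32.5,0,0,0,0,-1,-25.5,-32.5,0,0,0,0,-1])

```text
time: 0.93
ee_pos: [318.0, 152.7, 207.5]
eef_rot: [-3.133, -0.005, 2.834]
ft_force: [1.4, -0.3, 0.0]
width: 91.6
```

Call:
send_rows(steps=[-25.5,-32.5,0,0,0,0,-1,-25.5,-32.5,0,0,0,0,-1,-25.5,-32.5,0,0,0,0,-1,-25.5,-32.5,0,0,0,0,-1,-25.5,-32.5,0,0,0,0,-1])

```text
time: 1.35
ee_pos: [387.7, -44.1, 207.7]
eef_rot: [-3.134, -0.002, 2.833]
ft_force: [0.2, 1.0, 0.1]
width: 91.8
```

Call:
send_rows(steps=[-26,-32,0,0,0,0,-1,-26,-32,0,0,0,0,-1,-26,-32,0,0,0,0,-1,-26,-32,0,0,0,0,-1,-26,-32,0,0,0,6,-1])

```text
time: 1.77
ee_pos: [459.7, -239.5, 206.7]
eef_rot: [-3.135, -0.002, 2.723]
ft_force: [0.4, 0.4, 0.7]
width: 92.0
```

Call:
send_rows(steps=[-15,-18,0,0,0,3,-1,-12,-16,0,0,0,3,-1,0,0,15,0,0,1,-1,0,0,15,0,0,0,-1,0,0,0,0,0,0,-1])

```text
time: 2.18
ee_pos: [469.7, -293.3, 173.4]
eef_rot: [-3.134, -0.002, 2.58]
ft_force: [-0.7, 1.7, -0.2]
width: 91.8
```

Call:
send_rows(steps=[-3,14,0,0.4,-0.2,-1.7,-1,0,0,20,0,0,0,-1,0,0,20,0,0,0,-1,0,0,15,0,0,0,-1,0,0,0,0,0,0,-1])

```text
time: 2.6
ee_pos: [479.7, -282.8, 117.9]
eef_rot: [-3.127, 0.001, 2.612]
ft_force: [-0.8, 0.1, -0.7]
width: 91.7
```

```bash
python3 - <<'E'
from h import *
s=robot.state(); print(s['ee_pos'],s['eef_rot'])
f=grab('side'); t=grab('top')
cv2.imwrite('pics/g1.png',cv2.convertScaleAbs(np.hstack([cv2.resize(f['pixels'][120:240,370:490],(400,400)),cv2.resize(t['pixels'][250:370,400:520],(400,400))]),alpha=2))
for F in(f,):
    P=cloud(F); 
    Q=P[175:220,405:445].reshape(-1,3)
    m=(Q[:,2]>30)&(Q[:,2]<70); print(m.sum(),cv2.minAreaRect(Q[m][:,:2].astype(np.float32)))
E
```

```text
[ 479.71634017 -282.75524238  117.93004687] [-3.12688661e+00  6.76998197e-04  2.61244499e+00]
214 ((480.5584411621094, -282.7509460449219), (18.380489349365234, 43.42098617553711), 58.535011291503906)
```

View pics/g1.png

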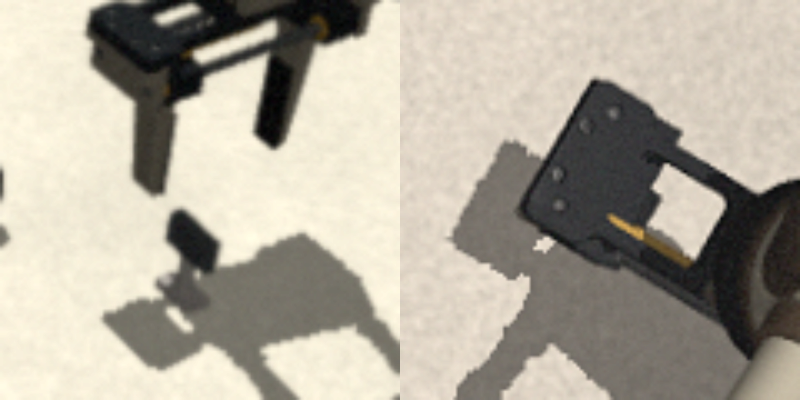

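The side view (left) shows the stud between and just below the open fingers, with the handle in line with the pads. It is centred, so I lower.

Call:
send_rows(steps=[0,0,22,-0.8,0,0,-1,0,0,22,0,0,0,-1,0,0,20,0,0,0,-1,0,0,15,0,0,0,-1,0,0,0,0,0,0,-1])

```text
time: 3.12
ee_pos: [487.5, -289.7, 50.2]
eef_rot: [-3.137, 0.022, 2.614]
ft_force: [-0.2, -0.0, -0.4]
width: 92.0
```

Call:
send_rows(steps=[10,2.3,0,-0.2,1.2,0,-1,0,0,8,0,0,0,-1,0,0,7,0,0,0,-1,0,0,2,0,0,0,-1,0,0,0,0,0,0,-1])

```text
time: 3.53
ee_pos: [482.7, -284.8, 38.2]
eef_rot: [-3.138, 0.008, 2.614]
ft_force: [-0.1, 0.8, 0.3]
width: 91.8
```

Call:
send_rows(steps=[3.5,0.4,4,-0.2,0.5,0,-1,0,0,3,0,0,0,-1,0,0,0,0,0,0,-1])

```text
time: 3.78
ee_pos: [480.3, -283.2, 31.7]
eef_rot: [3.141, 0.001, 2.614]
ft_force: [-0.7, -0.4, -0.2]
width: 91.9
```

Call:
send_rows(steps=[0,0,0,0,0,0,1,0,0,0,0,0,0,1,0,0,0,0,0,0,1,0,0,0,0,0,0,1,0,0,0,0,0,0,1], grip_force=35)

```text
time: 4.2
ee_pos: [480.4, -283.3, 31.8]
eef_rot: [3.141, 0.001, 2.614]
ft_force: [-0.1, -0.2, 0.0]
width: 60.4
```

Call:
send_rows(steps=[0,0,0,0,0,0,1,0,0,0,0,0,0,1,0,0,0,0,0,0,1,0,0,0,0,0,0,1,0,0,0,0,0,0,1])

```text
time: 4.62
ee_pos: [480.6, -283.5, 32.0]
eef_rot: [3.141, 0.002, 2.614]
ft_force: [-0.9, 0.2, -0.2]
width: 27.3
```

Call:
send_rows(steps=[0,0,0,0,0,0,1,0,0,0,0,0,0,1,0,0,0,0,0,0,1,0,0,0,0,0,0,1,0,0,0,0,0,0,1])

```text
time: 5.03
ee_pos: [480.6, -283.5, 32.0]
eef_rot: [3.142, 0.002, 2.614]
ft_force: [-0.4, -1.1, 0.1]
width: 11.6
```

Call:
send_rows(steps=[0,0,-10,0,0,0,1,0,0,-20,0,0,0,1,0,0,-30,0,0,0,1,0,0,-30,0,0,0,1,0,0,-30,0,0,0,1])

```text
time: 5.45
ee_pos: [474.4, -277.9, 148.1]
eef_rot: [3.137, -0.02, 2.614]
ft_force: [0.0, -0.3, -1.8]
width: 11.7
```

Call:
send_rows(steps=[13.5,37.5,0,0,-1.1,0,1,13.5,37.5,0,0,0,0,1,13.5,37.5,0,0,0,0,1,13.5,37.5,0,0,0,0,1,13.5,37.5,0,0,0,0,1])

```text
time: 5.87
ee_pos: [516.0, -87.0, 161.7]
eef_rot: [3.141, 0.023, 2.6]
ft_force: [1.0, -1.3, -2.2]
width: 11.8
```

Call:
send_rows(steps=[13.5,37.5,0,0,0,0,1,13.5,37.5,0,0,0,0,1,13.5,37.5,0,0,0,0,1,13.5,37.5,0,0,0,0,1,13.5,37.5,0,0,0,0,1])

```text
time: 6.28
ee_pos: [553.6, 118.2, 163.5]
eef_rot: [3.141, 0.024, 2.6]
ft_force: [1.2, -0.1, -1.9]
width: 11.9
```

Call:
send_rows(steps=[0,0,0,0,0,-6.5,1,0,0,0,0,0,-6.5,1,0,0,0,0,0,-6.5,1,0,0,0,0,0,-6.5,1,0,0,0,0,0,-6.5,1])

```text
time: 6.7
ee_pos: [551.7, 130.0, 165.1]
eef_rot: [-3.133, 0.019, -3.081]
ft_force: [0.1, -0.7, -3.1]
width: 11.9
```

Call:
send_rows(steps=[-2,17.5,0,-0.5,1.1,0,1,0,0,0,0,0,-5.7,1,0,0,0,0,0,-5,1,0,0,20,0,0,0,1,0,0,0,0,0,0,1])

```text
time: 7.12
ee_pos: [551.3, 148.9, 146.9]
eef_rot: [3.141, -0.001, -2.878]
ft_force: [-1.3, 0.3, -3.3]
width: 11.8
```

Call:
send_rows(steps=[-0.7,-1.5,0,0,0,0.2,1,0,0,12,0,0,0,1,0,0,12,0,0,0,1,0,0,12,0,0,0,1,0,0,0,0,0,0,1])

```text
time: 7.53
ee_pos: [553.0, 147.4, 110.5]
eef_rot: [-3.142, 0.001, -2.883]
ft_force: [-1.1, 0.1, -1.6]
width: 11.4
```

```bash
python3 - <<'E'
from h import *
s=robot.state(); print(s['ee_pos'],s['eef_rot'],s['ft_force'])
f=grab('side'); t=grab('top')
cv2.imwrite('pics/g2.png',cv2.convertScaleAbs(np.hstack([cv2.resize(f['pixels'][210:370,220:380],(400,400)),cv2.resize(t['pixels'][180:340,140:300],(400,400))]),alpha=2))
E
```

```text
[553.02420301 147.40178129 110.53178453] [-3.14151553e+00  8.56746355e-04 -2.88322634e+00] [-1.09523671  0.05756123 -1.59770882]
```

View pics/g2.png

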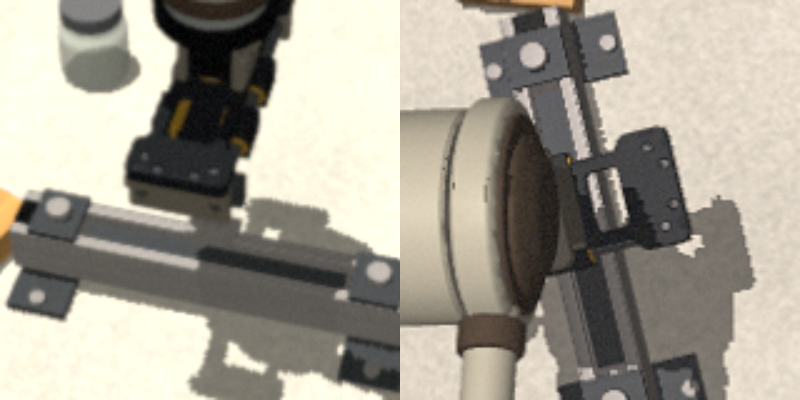

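The gripper is over the middle of the slot and lined up with it. The near finger hides the stud, so I feel downward from here.

Call:
send_rows(steps=[0,0,7,0,0,0,1,0,0,5,0,0,0,1,0,0,4,0,0,0,1,0,0,2,0,0,0,1,0,0,0,0,0,0,1])

```text
time: 8.05
ee_pos: [555.7, 147.6, 94.4]
eef_rot: [-3.14, 0.007, -2.883]
ft_force: [-0.6, 0.6, -1.4]
width: 11.5
```

Call:
send_rows(steps=[0,0,1.5,0,0,0,1,0,0,1.5,0,0,0,1,0,0,0,0,0,0,1])

```text
time: 8.3
ee_pos: [555.9, 147.6, 91.4]
eef_rot: [-3.14, 0.007, -2.883]
ft_force: [-0.0, 1.3, -2.1]
width: 11.7
```

Call:
send_rows(steps=[2,0.9,0,0,0.4,0,1,0,0,1,0,0,0,1,0,0,1,0,0,0,1,0,0,1,0,0,0,1,0,0,0,0,0,0,1])

```text
time: 8.72
ee_pos: [554.0, 148.1, 88.7]
eef_rot: [-3.14, 0.0, -2.883]
ft_force: [-0.3, -0.6, -1.8]
width: 11.9
```

Call:
send_rows(steps=[0,0,1,0,0,0,1,0,0,1,0,0,0,1,0,0,0,0,0,0,1])

```text
time: 8.97
ee_pos: [554.1, 148.1, 86.6]
eef_rot: [-3.14, 0.001, -2.883]
ft_force: [0.6, -0.3, -2.3]
width: 11.7
```

Call:
send_rows(steps=[0,0,1,0,0,0,1,0,0,1,0,0,0,1,0,0,0,0,0,0,1])

```text
time: 9.22
ee_pos: [554.1, 148.0, 84.3]
eef_rot: [-3.14, 0.001, -2.883]
ft_force: [-0.1, -0.1, -2.3]
width: 11.6
```

Call:
send_rows(steps=[0,0,1,0,0,0,1,0,0,1,0,0,0,1,0,0,0,0,0,0,1])

```text
time: 9.47
ee_pos: [554.1, 148.0, 82.1]
eef_rot: [-3.14, 0.001, -2.883]
ft_force: [-0.4, -0.5, -2.2]
width: 11.5
```

Call:
send_rows(steps=[0,0,1,0,0,0,1,0,0,1,0,0,0,1,0,0,0,0,0,0,1])

```text
time: 9.72
ee_pos: [554.1, 148.1, 79.8]
eef_rot: [-3.14, 0.001, -2.883]
ft_force: [0.3, 0.5, -1.7]
width: 11.6
```

Call:
send_rows(steps=[0,0,1,0,0,0,1,0,0,1,0,0,0,1,0,0,0,0,0,0,1])

```text
time: 9.97
ee_pos: [554.3, 148.1, 78.6]
eef_rot: [-3.14, 0.001, -2.883]
ft_force: [-2.5, 0.3, 1.1]
width: 11.9
```

Contact with the strip comes at TCP z of about 79, which puts the mouth near z = 57. I press on to about 73.3.

Call:
send_rows(steps=[0,0,1,0,0,0,1,0,0,1,0,0,0,1,0,0,1,0,0,0,1])

```text
time: 10.22
ee_pos: [554.5, 148.1, 77.0]
eef_rot: [-3.14, 0.001, -2.883]
ft_force: [-3.1, -0.8, 5.0]
width: 11.8
```

Call:
send_rows(steps=[0,0,1,0,0,0,1,0,0,1,0,0,0,1,0,0,0,0,0,0,1])

```text
time: 10.47
ee_pos: [554.5, 148.1, 75.8]
eef_rot: [-3.139, 0.001, -2.883]
ft_force: [-3.1, -0.8, 4.1]
width: 11.8
```

Call:
send_rows(steps=[0,0,1.2,0,0,0,1,0,0,1.2,0,0,0,1,0,0,0,0,0,0,1])

```text
time: 10.72
ee_pos: [554.5, 148.1, 74.6]
eef_rot: [-3.139, 0.0, -2.882]
ft_force: [-3.8, -0.4, 5.8]
width: 11.5
```

Call:
send_rows(steps=[0,0,1.2,0,0,0,1,0,0,1.2,0,0,0,1,0,0,0,0,0,0,1])

```text
time: 10.97
ee_pos: [554.6, 148.1, 73.8]
eef_rot: [-3.139, -0.0, -2.882]
ft_force: [-3.8, -1.5, 6.9]
width: 11.5
```

Call:
send_rows(steps=[0,0,1.2,0,0,0,1,0,0,1.2,0,0,0,1,0,0,0.5,0,0,0,1])

```text
time: 11.22
ee_pos: [554.7, 148.1, 73.0]
eef_rot: [-3.139, -0.001, -2.882]
ft_force: [-4.4, -0.4, 7.7]
width: 11.5
```

Call:
send_rows(steps=[0,0,0.4,0,0,4,1,0,0,0.4,0,0,4,1,0,0,0.4,0,0,4,1])

```text
time: 11.47
ee_pos: [556.7, 148.5, 74.4]
eef_rot: [-3.139, 0.004, -3.098]
ft_force: [-2.1, -0.1, 5.9]
width: 11.6
```

Call:
send_rows(steps=[1,0,1.5,0,0.2,0,1,0,0,1.2,0,0,0,1,0,0,0.8,0,0,0,1])

```text
time: 11.72
ee_pos: [557.1, 148.6, 73.4]
eef_rot: [-3.139, 0.003, -3.101]
ft_force: [-4.0, -1.2, 7.8]
width: 11.9
```

Call:
send_rows(steps=[0,0,1,0,0,3,1,0,0,1,0,0,3,1,0,0,1,0,0,3,1])

```text
time: 11.97
ee_pos: [559.0, 148.6, 73.2]
eef_rot: [-3.14, 0.008, 3.02]
ft_force: [-3.4, -1.1, 7.6]
width: 11.6
```

Call:
send_rows(steps=[1,0.2,1,0,0.4,4,1,0.6,0.2,1,0,0,4,1,0.6,0.2,1,0,0,4,1])

```text
time: 12.22
ee_pos: [560.5, 149.0, 73.7]
eef_rot: [3.141, 0.009, 2.801]
ft_force: [-2.1, -1.5, 7.3]
width: 11.6
```

Call:
send_rows(steps=[0.6,0,0.9,0,0,4,1,0.6,0,0.9,0,0,4,1,0.6,0,0.9,0,0,4,1])

```text
time: 12.47
ee_pos: [561.7, 148.6, 74.0]
eef_rot: [3.138, 0.014, 2.581]
ft_force: [-1.8, -1.9, 6.6]
width: 11.9
```

Call:
send_rows(steps=[1.5,0.5,1,0.2,0.8,0,1,1,0.3,1,0,0,3,1,0.6,0.3,1,0,0,4,1])

```text
time: 12.72
ee_pos: [563.0, 149.2, 74.2]
eef_rot: [3.14, 0.008, 2.454]
ft_force: [-3.3, -1.0, 6.4]
width: 12.3
```

Call:
send_rows(steps=[0.6,0.3,0.9,0,0.2,4,1,0.6,0.3,0.9,0,0.2,4,1,0.6,0.3,0.9,0,0.2,4,1])

```text
time: 12.97
ee_pos: [564.8, 149.9, 74.2]
eef_rot: [3.137, 0.002, 2.234]
ft_force: [-1.9, -0.4, 6.8]
width: 12.1
```

Call:
send_rows(steps=[0.8,-0.5,0.9,0.2,0,4,1,0.8,-0.5,0.9,0,0,4,1,0.8,-0.5,0.9,0,0,4,1])

```text
time: 13.22
ee_pos: [565.9, 150.3, 74.6]
eef_rot: [3.134, 0.006, 2.014]
ft_force: [-1.4, -1.7, 6.6]
width: 11.4
```

Call:
send_rows(steps=[0.8,-0.5,0.9,0.1,0,4,1,0.6,-0.6,0.9,0,0,3,1,0.5,-0.6,0.9,0,0,2,1])

```text
time: 13.47
ee_pos: [566.6, 150.6, 74.6]
eef_rot: [3.129, 0.008, 1.847]
ft_force: [-1.8, -0.9, 5.2]
width: 11.7
```

```bash
python3 -c "
from h import *
s=robot.state();print(s['moment'],s['qpos'])"
```

```text
[-0.27672559  0.56261812  0.01584386] [ 0.05684851  0.32218072  1.69508209 -0.00601481  1.11016495 -0.21724345]
```

Call:
send_rows(steps=[0.4,-0.4,0.8,0.5,0.3,2,1,0.2,-0.4,0.8,0.2,0.1,1.5,1,0,0,0.5,0,0,1,1])

```text
time: 13.72
ee_pos: [567.8, 151.1, 74.8]
eef_rot: [3.136, 0.002, 1.764]
ft_force: [-2.9, 1.1, 4.6]
width: 12.0
```

```bash
python3 -c "
from h import *
s=robot.state();print(s['moment'],s['ft_force'])"
```

```text
[0.10582175 0.83435473 0.04177855] [-2.90937308  1.14673864  4.60519943]
```

Call:
send_rows(steps=[0,0,0.6,0.2,0,1.2,1,0,0,0.6,0,0,1.2,1,0,0,0.3,0,0,0,1])

```text
time: 13.97
ee_pos: [568.7, 151.8, 74.8]
eef_rot: [3.138, 0.001, 1.72]
ft_force: [-3.5, -0.4, 5.2]
width: 12.0
```

```bash
python3 -c "
from h import *
s=robot.state();print(s['moment'],s['ft_force'])"
```

```text
[-0.24975018  0.88066478 -0.00823367] [-3.46467449 -0.44583259  5.23847012]
```

Call:
send_rows(steps=[0,0,0.4,0.1,0,1.2,1,0,0,0.4,0,0,0.8,1,0,0,0.2,0,0,0,1])

```text
time: 14.22
ee_pos: [569.2, 152.1, 74.8]
eef_rot: [3.139, 0.0, 1.683]
ft_force: [-2.9, -0.7, 5.0]
width: 11.9
```

```bash
python3 -c "
from h import *
s=robot.state();print(s['moment'],s['ft_force'])"
```

```text
[-0.16986451  0.72453229  0.10620759] [-2.85733531 -0.68418177  4.99231339]
```

Call:
send_rows(steps=[0,0,0,0,0,0,-0.5,0,0,0,0,0,0,-0.5,0,0,0,0,0,0,-0.5,0,0,0,0,0,0,-0.5,0,0,0,0,0,0,-0.5])

```text
time: 14.63
ee_pos: [570.3, 152.1, 73.5]
eef_rot: [3.136, 0.001, 1.683]
ft_force: [-0.6, 0.7, 0.7]
width: 43.0
```

Call:
send_rows(steps=[0,0,0,0,0,0,-0.5,0,0,0,0,0,0,-0.5,0,0,0,0,0,0,-0.5,0,0,0,0,0,0,-0.5,0,0,0,0,0,0,-0.5])

```text
time: 15.05
ee_pos: [570.3, 152.0, 73.1]
eef_rot: [3.136, 0.0, 1.683]
ft_force: [-0.0, 0.0, -0.3]
width: 69.1
```

Released with no force left. I raise the tool straight up and move back toward the robot to clear the view.

Call:
send_rows(steps=[0,0,-10,0,0,0,-0.5,0,0,-15,0,0,0,-0.5,0,0,-20,0,0,0,-0.5,0,0,-25,0,0,0,-0.5,0,0,-30,0,0,0,-0.5])

```text
time: 15.47
ee_pos: [564.4, 151.6, 170.8]
eef_rot: [-3.132, -0.0, 1.683]
ft_force: [1.3, 0.2, -0.5]
width: 68.9
```

Call:
send_rows(steps=[0,-20,-15,0,0,0,-0.5,0,-35,0,0,0,0,-0.5,0,-35,0,0,0,0,-0.5,0,-35,0,0,0,0,-0.5,0,-30,0,0,0,0,-0.5])

```text
time: 15.88
ee_pos: [415.8, 133.9, 199.8]
eef_rot: [3.127, 0.001, 1.682]
ft_force: [-0.4, 0.3, 0.6]
width: 69.3
```

```bash
python3 - <<'E'
from h import *
f=grab('side'); t=grab('top')
cv2.imwrite('pics/g3.png',cv2.convertScaleAbs(np.hstack([cv2.resize(f['pixels'][210:370,220:380],(400,400)),cv2.resize(t['pixels'][180:340,140:300],(400,400))]),alpha=2))
th=np.radians(14.9); e=np.array([np.cos(th),np.sin(th)])
for n,F in(('side',f),('top',t)):
    Q=cloud(F).reshape(-1,3); d=Q[:,:2]-[552.4,147.6]; X=d@e; Y=d@[-e[1],e[0]]
    m=(Q[:,2]>85)&(Q[:,2]<115)&(abs(X)<60)&(abs(Y)<40)
    print(n,m.sum(),Q[m][:,2].max() if m.any() else 0,cv2.minAreaRect(np.c_[X,Y][m].astype(np.float32)))
print(robot.state()['ee_pos'])
E
```

```text
side 246 110.3243387792087 ((18.777761459350586, -0.4929924011230469), (46.623722076416016, 12.674272537231445), 81.39430236816406)
top 237 108.08056239632432 ((15.171574592590332, -0.02060699462890625), (45.06513595581055, 12.108071327209473), 81.94124603271484)
[413.74071461 134.14410348 198.99456848]
```

View pics/g3.png

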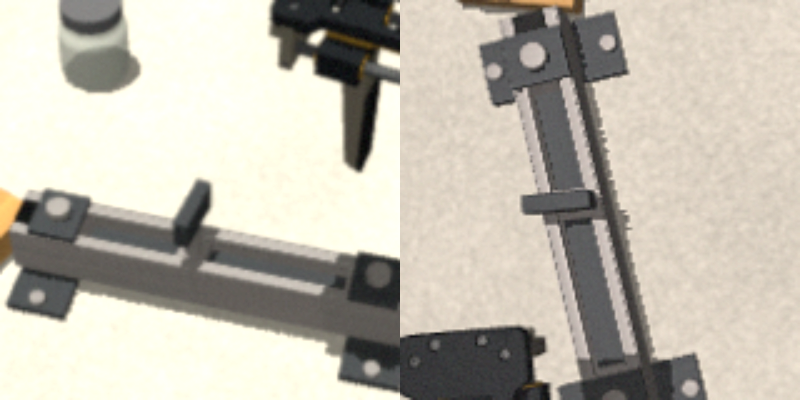

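The picture shows the stud upright, standing across the slot at the middle. The handle is at (192,212) in the left half and (558,202) in the right half, with the gripper clear of it. The handle is about 98° from lengthwise, at the stop. I hand in.

```bash
python3 -c "
from h import *
print(robot.state()['joint_vel'].round(3)); print(ticket.hand_in())"
```

```text
[-0.006  0.093 -0.107  0.    -0.054  0.005]
the job is handed in; nothing more can be done
None
```

The stud is fitted in the strut, turned across the slot and let go, and I handed the job in at about 16 s of the 72 s allowed. Handing in reported no verdict.

**What I did:** I gripped the handle across its 12 mm and lowered the head lengthwise through the slot by small steps. It went in without touching the lips. It met the strip at about z = 79 mm (TCP). I pressed about 6 mm further, turned it clockwise by about 98°, let go and backed away. Forces I read at the wrist stayed under about 10 N.

**Last checks, both cameras:**
- **Position:** the stud stands about 15–19 mm from the middle along the slot and within 0.5 mm of the slot's centre across it. That is measured from the strut, not from slot_mid.
- **Height:** the handle's top is at about z = 106–108 mm. That puts its centre about 36 mm above the true mouth, which I estimated at z = 57 mm.
- **Angle:** the handle is about 8° past square to the slot, against the 12° limit.
- **Upright and clear:** it looks upright in the picture, but I did not measure the tilt. The gripper is well clear, and the arm moved only well above the other things, though I did not re-measure them.

**Less certain:** the stop gave only a faint moment (about 0.1 N m), so I took the stop mainly from the angle. The stud also slid about 13 mm along the slot while turning, which is within the 45 mm allowed.

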